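Level the glazing board and hold the spirit level down on it

TASK

Level the glazing board: lay the spirit level lengthwise on the white board, on its base and clear of the knob, let go of it, and turn the black levelling knob until the bubble sits centred between the two marks. Then press the spirit level down on the board with the fingers, with about 10 N, and keep pressing with the bubble centred: the program finishes while still pressing. Leave the tiles, jar, can and cup where they are.

Things in the scene. Friction and masses are not known exactly. Their poses are not given: they have to be found in the camera images.
- level_center (a point): spirit level: plain aluminium bar 180 mm long (its x), 24 mm wide (y), 36 mm tall (z), about 190 g, lying loose on its base on the table; the point is its centre, 18 mm above its base. In the middle of its top is a yellow-green vial 64 mm long with two black marks 21 mm apart. Either end may point to the knob.
- level_press (a point): a point on the flat solid top of the spirit level, 60 mm from its middle towards its +x end, beside the vial: a good place to press, as is the same place 60 mm from the middle at the other end
- bubble (a joint): how far the white bubble (17 mm long) lies from the middle between the marks, in m, positive towards the spirit level's +x end (range -0.015 to 0.015). It moves to the higher end, about 4 mm for each 0.01 rad of tilt, and takes about 1 s to settle after a movement.
- board_top (a point): centre of the top of the white glazing board (360 mm long, its x; 140 mm wide, its y; 70 mm above the table), hinged near its -x end. The +x end, with the knob, starts 0.012 to 0.027 rad too low. The stand has rubber blocks and sinks 0.25 mm per newton of pressing. A spirit level centred 45 mm towards -x from this point, on the centre line, is well clear of the knob.
- knob_grip (a point): grip point of the levelling knob, on its upright axis, 140 mm from the board's centre towards +x, 33 mm above the board. Black upright bar 46 mm long (its x), 12 mm thick (y), 14 to 47 mm above the board. Clockwise from above raises this end 0.014 rad per radian, so the bubble moves 5.6 mm per radian towards this end. It takes 0.12 N m, stays as left, turns 2 rad past level.
- level: the spirit level as a whole, origin at the middle of its base, axes as for its centre
- board: the white glazing board as a whole, origin on its hinge line, 165 mm from the board's centre towards its -x end and 24 mm below its top; axes as for the top
- tiles_a: stack of three 75 mm square glazed tiles, 27 mm tall, on the robot's side of the stand; leave it alone; origin at the middle of its underside
- tiles_b: stack of four 60 mm square tiles, 32 mm tall, beyond the stand; leave it alone; origin at the middle of its underside
- tiles_c: two 75 mm square tiles, 18 mm tall, to the right of the spirit level; leave it alone; origin at the middle of its underside
- discs: stack of four pale 70 mm round tiles, 32 mm tall, beyond the spirit level; leave it alone; origin at the middle of its underside
- glaze_jar: closed jar, 56 mm diameter, 75 mm tall, beyond the stand; leave it alone; origin at the middle of its underside
- can: dark can, 54 mm diameter, 100 mm tall, towards the far edge of the table; leave it alone; origin at the middle of its underside
- brush_cup: white cup, 70 mm diameter, 80 mm tall, past the hinged end of the stand; leave it alone; origin at the middle of its underside
There are look-alikes about, which are no part of the job. Of the things that look like the level, the middle-sized one is meant.

How it is judged:
On the way, in this order (a step that is already met when the one before it is completed fails the run):
1. the spirit level lies lengthwise on the board, let go, its bubble off centre (z of level_center in the frame of board_top between 0.013 and 0.023 m and y of level_center in the frame of board_top between -0.055 and 0.055 m and x of level_center in the frame of board_top between -0.12 and 0.035 m and angle between the x axis of level_center and the x axis of board_top, either way round below 0.17 rad and contact force between level and the fingers below 0.1 N and contact force between level and board above 0.8 N and linear speed of level below 0.02 m/s and (value of joint bubble above 0.0033 m or value of joint bubble below -0.0033 m)), for 0.2 s.
2. the bubble is centred, the spirit level lying free on the board (z of level_center in the frame of board_top between 0.013 and 0.023 m and y of level_center in the frame of board_top between -0.055 and 0.055 m and x of level_center in the frame of board_top between -0.12 and 0.035 m and angle between the x axis of level_center and the x axis of board_top, either way round below 0.17 rad and value of joint bubble between -0.0028 and 0.0028 m and contact force between level and the fingers below 0.1 N and contact force between level and board above 0.8 N and angle between board_top's own z axis and vertical below 0.01 rad), for 0.5 s.
At the end, for the whole second after the job is handed in: Level flat on the board, lengthwise within 10 deg, centre within 55 mm of its centre line, 120 mm hinge side to 35 mm knob side of its centre; bubble within 3.5 mm of centre (2.8 before pressing), board within 0.012 rad; fingers press it (over 3 N) on the board with 5 to 25 N to the end (z of level_center in the frame of board_top between 0.013 and 0.023 m and y of level_center in the frame of board_top between -0.055 and 0.055 m and x of level_center in the frame of board_top between -0.12 and 0.035 m and angle between the x axis of level_center and the x axis of board_top, either way round below 0.17 rad and value of joint bubble between -0.0035 and 0.0035 m and contact force between level and the fingers above 3 N and contact force between level and board between 5 and 25 N and angle between board_top's own z axis and vertical below 0.012 rad and linear speed of level below 0.02 m/s); the arm keeps its last pose, push and grip.
It fails at once if a bystander was pushed more than 4 cm (distance of any of tiles_a, tiles_b, tiles_c, discs, glaze_jar, can, brush_cup from where it was at the start of the episode above 0.04 m).
It fails at once if the board was pressed or struck through the spirit level with more than 40 N (contact force between level and board above 40 N).
It also fails if it takes over 72 s, if anything falls off the work surface, if the arm or the gripper's body presses on something with over 40 N, if the wrist force passes 120 N, or if a joint passes its speed limit or range.

ROBOT

A 6-joint arm with a two-finger parallel gripper is mounted at the origin on the work surface. World frame = base frame: x ahead of the robot, y to its left, z up, the work surface at z = 0. Lengths are in m, angles in rad, forces in N, time in s.
With the tool pointing down it reaches from about 0.275 to 0.975 m from the base axis. Payload 8.4 kg.
Tool frame: the origin (TCP) lies between the finger pads; the fingertips stand 19 mm ahead of it and the grasp point (between the pads) is the TCP; z points along the fingers, y is the line along which they close (so a half turn about z gives the same grasp; the last joint's range is limited). The gripper opens to 92 mm and grips with 3 to 60 N. Pads are 20 mm wide; open, the fingers measure 128 mm over their backs; the gripper's body (75 mm by 189 mm) begins 69 mm behind the grasp point.
Start: joints at [-1.301, 0.353, 1.633, -0, 1.155, -0.002], TCP at [0.168, -0.602, 0.234] pointing down, gripper open.
Joint ranges: [-2.63, 2.63], [-0.92, 2.1], [0.06, 2.66], [-1.3, 4.44], [0, 2.69], [-3.02, 3.02]. Speed limits (rad/s): [2.22, 2.22, 2.79, 3.14, 3.14, 3.14].

INTERFACE

Orientations are given as a unit quaternion [x, y, z, w].
In Python, from rig import readout, optics, workorder gives the robot as it stands.
- The arm moves only by the tool send_rows, never from a script. Its argument "steps" is a list of rows, each a list of 3 entries, a list of its own where there are three numbers: the shift along the tool's x, y, z in cm, then the turn, a rotation vector about the tool's x, y, z in degrees, then the finger opening in cm, from 0 to 9.19. A call has 1 to 12 rows; each row shifts and turns the commanded pose from where the row before left it, along the tool's axes as they then stand; what a row does not reach is not made up. A row lasts 1/8 s, in which the tool goes at most 62.5 mm and 10.7 degrees, less where a joint would pass 70% of its speed; a pose out of reach is approached as far as the arm can. A call is refused whole if a number of a shift passes 6.25 or a number of a turn 10.7, either way. A call with a gripper value outside its range is refused whole. The fingers move at their own pace and stop on an object; "squeeze" is the grip in N (left out, the last holds). Time passes only in rows, so rows that do not move let the fingers close. It gives the time, the measured TCP pose, the force, the opening and the grip force at its end, in the units of the state.
- readout.state(): the state, without advancing time (a new reading comes with each control period).
- optics.capture(name): name is "scene" or "top" or "wrist"; returns the picture (384x512x3 uint8, blue, green, red); there is no depth.
- optics.camera_params(name): a dict with "fx", "fy", "cx", "cy" (pixels), "eye" and "rotation" of the camera in the world. Camera axes: x right, y up, looking along -z (the intrinsics and any distortion apply to the point x, -y, -z); pixel columns grow to the right and rows downward; lengths in m; the calibration is good to about 2 mm. A picture is of the moment at which its call begins: read the wrist's pose just before it. camera_params takes no time and is no camera call; for the wrist camera it gives the pose at the moment of the call.
- workorder.job_done(): hands the job in; it is judged then, once.
The state is a dict: "t": time; "q": joint angles; "joint_vel": joint speeds; "joint_torque": joint torques, N m; "ee_pos": TCP position; "tool_rot": TCP orientation; "contact_force": force on the tool from outside, world axes, zero at the start; "wrist_torque": the same for the moment, N m; "finger_gap": opening from 0.0 (shut) to 1.0 (fully open); "gripper_force": force on a finger pad.
Only numpy, scipy, OpenCV 4.12 (cv2) and the standard library are available. Lean on these libraries where they do the work, as an engineer would, in place of code of your own. Each camera call takes 0.05 s, during which the arm holds its last target. There are 200 camera calls.

## Working session

There is one attempt and no reset: what is moved stays moved. The work goes in short steps, Python scripts to look and compute and a tool call to move; the robot and the scene stay as the last step left them, time stands still between calls to the robot, and variables do not carry over. Pictures are saved under pics/ and viewed, at most 10 in all, crops included, and the job is handed in when it is done.

Besides the shell and the picture viewer there is one more tool, called after "Call:" by a JSON object that holds its "fn" and its "kwargs". send_rows: Moves the arm, as the interface text tells. Its arguments: {"type":"object","properties":{"steps":{"type":"array"},"squeeze":{"type":"number"}},"required":["steps"]}

```bash
mkdir -p pics; ls; cat > h.py <<'E'
import numpy as np, cv2
from rig import readout, optics, workorder
from scipy.spatial.transform import Rotation as R
def ray(name,u,v,z,P=None):
    P=P or optics.camera_params(name)
    K=np.array([[P['fx'],0,P['cx']],[0,P['fy'],P['cy']],[0,0,1.]])
    d=np.array(P.get('distortion',P.get('dist',[0,0,0,0.])),float)
    x,y=cv2.undistortPoints(np.array([[[u,v]]],float),K,d)[0,0]
    r=np.array(P['rotation'])
    r=r if r.shape==(3,3) else R.from_quat(r).as_matrix()
    w=r@np.array([x,-y,-1]); e=np.array(P['eye'])
    return e+w*(z-e[2])/w[2]
E
python3 - <<'E'
from h import *
for n in ["scene","top"]:
    im=optics.capture(n); cv2.imwrite(f'pics/{n}0.png',im)
    np.save(n+'0.npy',im)
    print(n,optics.camera_params(n))
im=[cv2.imread(f'pics/{n}0.png') for n in("top",)][0]
cv2.imwrite('pics/top0b.png',cv2.resize(im,(800,600)))
print(readout.state())
print(optics.camera_params('wrist'))
E
```

```text
pics
scene {'fx': 401.29345351792136, 'fy': 401.29345351792136, 'cx': 251.69973250441862, 'cy': 186.67579989659802, 'eye': array([ 1.3231342 , -0.34859765,  0.91781612]), 'rotation': array([0.32369514, 0.22513812, 0.5143415 , 0.76156885])}
top {'fx': 425.0099854858312, 'fy': 425.0099854858312, 'cx': 250.9968869165632, 'cy': 200.515942263194, 'eye': array([ 0.34514235, -0.04226124,  1.22814983]), 'rotation': array([-0.05904811,  0.04138963,  0.70911395, -0.70139691])}
{'t': 0.1, 'q': array([-1.30140874e+00,  3.53601649e-01,  1.63406143e+00, -7.53664133e-06,
        1.15518456e+00, -2.37619106e-03]), 'joint_vel': array([ 0.00018105, -0.00248432, -0.00115299,  0.00101303, -0.00076613,
        0.00046424]), 'joint_torque': array([ 1.91921094e-04, -5.94903767e+01, -3.34930086e+01,  6.98268553e-02,
        1.84361479e-02, -4.38221150e-05]), 'ee_pos': array([ 0.16766915, -0.60165198,  0.23292382]), 'tool_rot': array([ 9.90781851e-01,  1.35465608e-01, -8.69406111e-05, -6.21446382e-04]), 'contact_force': array([-1.52476214e-01, -1.12995741e+00,  8.50471697e-04]), 'wrist_torque': array([0.02084717, 0.02390854, 0.08220123]), 'gripper_force': 0.0, 'finger_gap': 1.0014528971492813}
{'fx': 286.42895897406544, 'fy': 286.42895897406544, 'cx': 247.01076982228713, 'cy': 193.74000762014032, 'eye': array([ 0.23400077, -0.58350666,  0.38508192]), 'rotation': array([-0.09870826,  0.07556663, -0.60028669,  0.79006472])}
```

View pics/top0b.png

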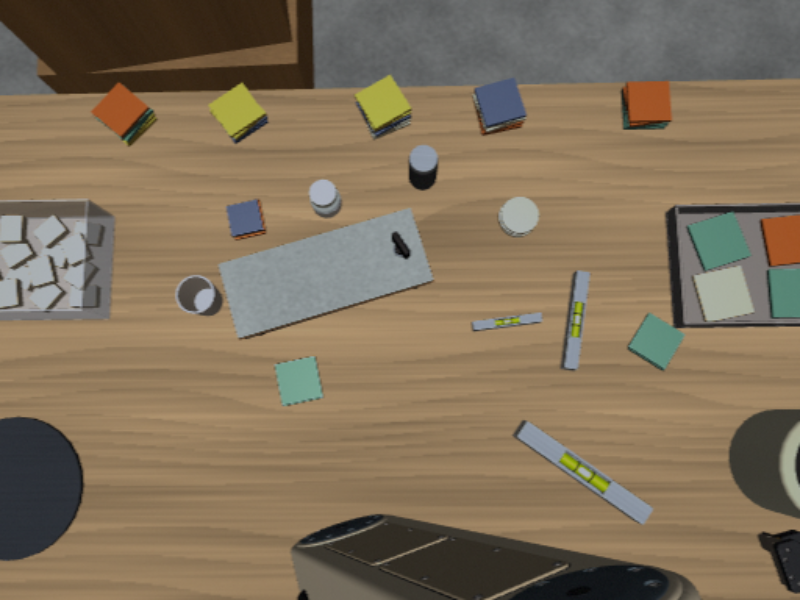

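View pics/scene0.png

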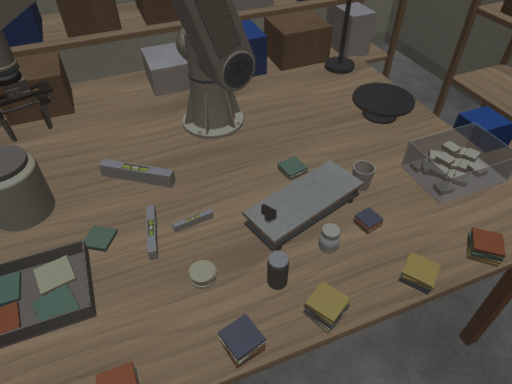

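Top view (800x600): the level look-alikes are small (507,321), middle (576,320) and large (584,472). The middle one fits the description. The knob is at (401,245), and the board corners are about (220,264), (411,210), (433,281) and (241,337).

```bash
python3 - <<'E'
from h import *
im=np.load('top0.npy')
a=cv2.resize(im[165:245,335:395],None,fx=7,fy=7,interpolation=cv2.INTER_CUBIC)
b=cv2.resize(im[130:220,135:282],None,fx=3,fy=3,interpolation=cv2.INTER_CUBIC)
c=np.zeros((560,780,3),np.uint8); a=a[:, :330]; c[:560,:330]=a; c[:270,335:335+441]=b; 
cv2.imwrite('pics/crop.png',c)
s=1/1.5625
def T(u,v,z): return ray('top',u*s,v*s,z)
for n,(e1,e2) in dict(small=((472,326),(542,318)),mid=((581,272),(570,368)),large=((521,428),(646,517))).items():
    p,q=T(*e1,.036),T(*e2,.036); print(n,p,q,np.linalg.norm(p-q),(p+q)/2)
C=[T(*x,.07) for x in((220,264),(411,210),(433,281),(241,337))]
print(np.round(C,3),[np.linalg.norm(C[i]-C[(i+1)%4]) for i in range(4)],np.mean(C,0))
print('knob',T(401,245,.1))
E
```

```text
small [ 0.49100471 -0.15696636  0.036     ] [ 0.50397615 -0.28310495  0.036     ] 0.12680379105143633 [ 0.49749043 -0.22003565  0.036     ]
mid [ 0.58738955 -0.35701438  0.036     ] [ 0.41354026 -0.32901478  0.036     ] 0.17608962125945904 [ 0.5004649  -0.34301458  0.036     ]
large [ 0.30896763 -0.23832152  0.036     ] [ 0.15617685 -0.44701044  0.036     ] 0.25864278454262085 [ 0.23257224 -0.34266598  0.036     ]
[[ 0.604  0.294  0.07 ]
 [ 0.699 -0.05   0.07 ]
 [ 0.568 -0.087  0.07 ]
 [ 0.472  0.253  0.07 ]] [np.float64(0.3563629440670333), np.float64(0.13582651037914417), np.float64(0.35317942684353243), np.float64(0.13828246640746894)] [0.58581955 0.10265229 0.07      ]
knob [ 0.62677823 -0.03120661  0.1       ]
```

View pics/crop.png

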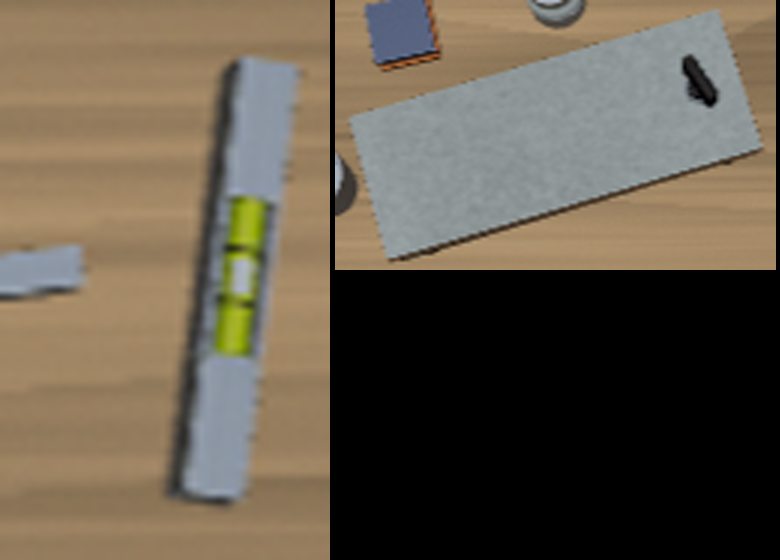

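The crop confirms the middle bar: about 176 mm measured against the 180 mm given, where the others measure 127 and 259 mm. Its ends in the crop are (269,62) and (211,498). The knob bar runs from (690,60) to (710,103), a yaw of about 25°. I'll move above the level.

Call:
{"fn": "send_rows", "kwargs": {"steps": [[[4.9, -2, 0], [0, 0, 0], 9.1], [[4.9, -2, 0], [0, 0, 0], 9.1], [[4.9, -2, 0], [0, 0, 0], 9.1], [[4.9, -2, 0], [0, 0, 0], 9.1], [[4.9, -2, 0], [0, 0, 0], 9.1], [[4.9, -2, 0], [0, 0, 0], 9.1], [[4.8, -2, 0], [0, 0, 0], 9.1], [[4.8, -2, 0], [0, 0, 0], 9.1]]}}

```text
t: 1.1
ee_pos: [0.5016, -0.3419, 0.2333]
tool_rot: [0.991, 0.135, -0.0, -0.0]
contact_force: [1.3, 0.2, 0.0]
finger_gap: 0.987
gripper_force: 0.0
```

Call:
{"fn": "send_rows", "kwargs": {"steps": [[[0, 0, 0], [0, 0, -10.3], 6], [[0, 0, 0], [0, 0, -10.3], 6], [[0, 0, 0], [0, 0, -10.3], 6], [[0, 0, 0], [0, 0, -10.3], 6], [[0, 0, 0], [0, 0, -10.3], 6], [[0, 0, 0], [0, 0, -10.3], 6], [[0, 0, 0], [0, 0, -10.3], 6], [[0, 0, 0], [0, 0, -10.3], 6], [[0, 0, 0], [0, 0, -10.3], 6], [[0, 0, 0], [0, 0, -10.3], 6], [[0, 0, 0], [0, 0, -10.3], 6], [[0, 0, 0], [0, 0, -10.3], 6]]}}

```text
t: 2.6
ee_pos: [0.5003, -0.3431, 0.2332]
tool_rot: [0.346, 0.938, 0.0, -0.0]
contact_force: [-0.9, -0.2, 0.2]
finger_gap: 0.65
gripper_force: 0.0
```

Call:
{"fn": "send_rows", "kwargs": {"steps": [[[0, 0, 0], [0, 0, -10.3], 6], [[0, 0, 0], [0, 0, -10.3], 6], [[0, 0, 0], [0, 0, -10.3], 6], [[0, 0, 0], [0, 0, 0], 6]]}}

```text
t: 3.1
ee_pos: [0.5003, -0.3431, 0.2333]
tool_rot: [0.087, 0.996, 0.0, -0.0]
contact_force: [-0.4, -0.0, -0.4]
finger_gap: 0.653
gripper_force: 0.0
```

```bash
cat >> h.py <<'E'
def plan(pos,yaw):
    s=readout.state(); M=R.from_quat(s['tool_rot']).as_matrix()
    y=np.degrees(np.arctan2(M[1,0],M[0,0]))
    print('t',s['t'],'ee',np.round(s['ee_pos'],4),'yaw',round(y,1),'tilt',np.round(M[:,2],3),'F',np.round(s['contact_force'],1),'gap',round(s['finger_gap']*9.19,2))
    print('shift cm',np.round(100*M.T@(np.array(pos)-s['ee_pos']),2),'turn z',round(-((yaw-y+180)%360-180),1))
E
python3 - <<'E'
from h import *
plan((.5,-.343,.2),170)
P=optics.camera_params('wrist'); im=optics.capture('wrist')
np.save('w1.npy',im); cv2.imwrite('pics/w1.png',cv2.resize(im,(800,600)))
import pickle; pickle.dump(P,open('w1.pkl','wb'))
E
```

```text
t 3.1 ee [ 0.5003 -0.3431  0.2333] yaw 170.0 tilt [-0.001  0.    -1.   ] F [-0.4 -0.  -0.4] gap 6.01
shift cm [0.03 0.   3.33] turn z 0.0
```

View pics/w1.png

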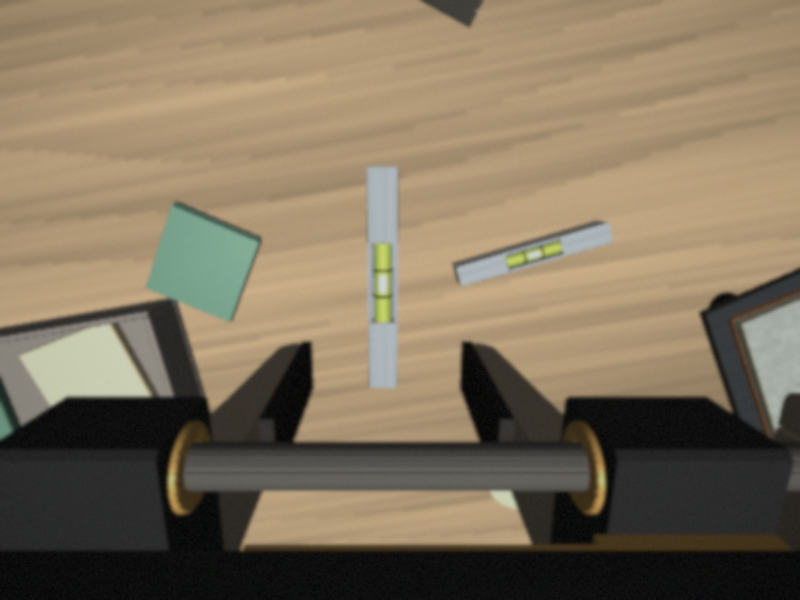

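Wrist view (800x600): the level sits upright between the fingers, with its top ends at (382,167) and (383,387), well aligned with the tool.

```bash
python3 - <<'E'
from h import *
import pickle; P=pickle.load(open('w1.pkl','rb')); s=1/1.5625
p,q=ray('wrist',382.5*s,167*s,.036,P),ray('wrist',383*s,387*s,.036,P)
c=(p+q)/2; y=np.degrees(np.arctan2(*(p-q)[1::-1])); print(p,q,c,np.linalg.norm(p-q),y)
plan((c[0],c[1],.026),y%180)
E
```

```text
[ 0.41589476 -0.33115687  0.036     ] [ 0.59144183 -0.36212302  0.036     ] [ 0.5036683  -0.34663995  0.036     ] 0.17825733277158282 169.9960538535802
t 3.15 ee [ 0.5004 -0.3431  0.2333] yaw 169.8 tilt [-0.  0. -1.] F [ 0.4 -0.4  0.7] gap 6.0
shift cm [-0.4  -0.3  20.73] turn z -0.2
```

Call:
{"fn": "send_rows", "kwargs": {"steps": [[[-0.4, -0.2, 4.7], [0, 0, 0], 6], [[0, 0, 5], [0, 0, 0], 6], [[0, 0, 4], [0, 0, 0], 6], [[0, 0, 3], [0, 0, 0], 5], [[0, 0, 2], [0, 0, 0], 5], [[0, 0, 1.3], [0, 0, 0], 5], [[0, 0, 0.7], [0, 0, 0], 5], [[0, 0, 0], [0, 0, 0], 5]]}}

```text
t: 4.15
ee_pos: [0.5043, -0.346, 0.0268]
tool_rot: [0.087, 0.996, -0.0, 0.0]
contact_force: [0.1, -0.0, 0.4]
finger_gap: 0.545
gripper_force: 0.0
```

Call:
{"fn": "send_rows", "kwargs": {"steps": [[[0, 0, 0], [0, 0, 0], 2], [[0, 0, 0], [0, 0, 0], 2], [[0, 0, 0], [0, 0, 0], 2], [[0, 0, 0], [0, 0, 0], 2], [[0, 0, 0], [0, 0, 0], 2], [[0, 0, 0], [0, 0, 0], 2]], "squeeze": 15}}

```text
t: 4.9
ee_pos: [0.5044, -0.3461, 0.0271]
tool_rot: [0.087, 0.996, -0.0, 0.0]
contact_force: [-1.9, 0.4, 5.1]
finger_gap: 0.261
gripper_force: 15.0
```

Call:
{"fn": "send_rows", "kwargs": {"steps": [[[0, 0, -2], [0, 0, 0], 2], [[0, 0, -4], [0, 0, 0], 2], [[0, 0, -4], [0, 0, 0], 2], [[0, 0, -4], [0, 0, 0], 2], [[0, 0, -2], [0, 0, 0], 2], [[0, 0, 0], [0, 0, 0], 2]]}}

```text
t: 5.65
ee_pos: [0.5049, -0.3464, 0.189]
tool_rot: [0.087, 0.996, -0.001, 0.002]
contact_force: [0.9, 0.1, -2.6]
finger_gap: 0.258
gripper_force: 15.0
```

```bash
python3 - <<'E'
from h import *
plan((.574,.146,.186),105.6)
E
```

```text
t 5.65 ee [ 0.5049 -0.3464  0.189 ] yaw 170.1 tilt [ 0.003 -0.002 -1.   ] F [ 0.9  0.1 -2.6] gap 2.37
shift cm [ 1.68 49.69  0.22] turn z 64.5
```

Call:
{"fn": "send_rows", "kwargs": {"steps": [[[0.1, 3, 0], [0, 0, 0], 2], [[0.2, 5, 0], [0, 0, 0], 2], [[0.2, 5, 0], [0, 0, 0], 2], [[0.2, 5, 0], [0, 0, 0], 2], [[0.2, 5, 0], [0, 0, 0], 2], [[0.2, 5, 0], [0, 0, 0], 2], [[0.2, 5, 0], [0, 0, 0], 2], [[0.2, 5, 0], [0, 0, 0], 2], [[0.2, 5, 0], [0, 0, 0], 2], [[0, 4, 0], [0, 0, 0], 2], [[0, 2.7, 0], [0, 0, 0], 2], [[0, 0, 0], [0, 0, 0], 2]]}}

```text
t: 7.15
ee_pos: [0.5724, 0.1481, 0.1854]
tool_rot: [0.085, 0.996, -0.0, -0.001]
contact_force: [0.4, -0.4, -2.0]
finger_gap: 0.266
gripper_force: 15.0
```

Call:
{"fn": "send_rows", "kwargs": {"steps": [[[0, 0, 0], [0, 0, 8], 2], [[0, 0, 0], [0, 0, 8], 2], [[0, 0, 0], [0, 0, 8], 2], [[0, 0, 0], [0, 0, 8], 2], [[0, 0, 0], [0, 0, 8], 2], [[0, 0, 0], [0, 0, 8], 2], [[0, 0, 0], [0, 0, 8], 2], [[0, 0, 0], [0, 0, 8.5], 2], [[0, 0, 0], [0, 0, 0], 2], [[0, 0, 0], [0, 0, 0], 2]]}}

```text
t: 8.4
ee_pos: [0.5727, 0.1459, 0.1862]
tool_rot: [0.604, 0.797, -0.0, -0.0]
contact_force: [0.3, 0.5, -2.4]
finger_gap: 0.258
gripper_force: 15.0
```

```bash
python3 - <<'E'
from h import *
plan((.574,.146,.1),105.6)
P=optics.camera_params('wrist'); im=optics.capture('wrist'); t=optics.capture('top')
np.save('w2.npy',im); cv2.imwrite('pics/w2.png',cv2.resize(im,(800,600)))
import pickle; pickle.dump(P,open('w2.pkl','wb'))
E
```

```text
t 8.4 ee [0.5727 0.1459 0.1862] yaw 105.7 tilt [-0.001 -0.    -1.   ] F [ 0.3  0.5 -2.4] gap 2.37
shift cm [-0.03  0.13  8.62] turn z 0.1
```

View pics/w2.png

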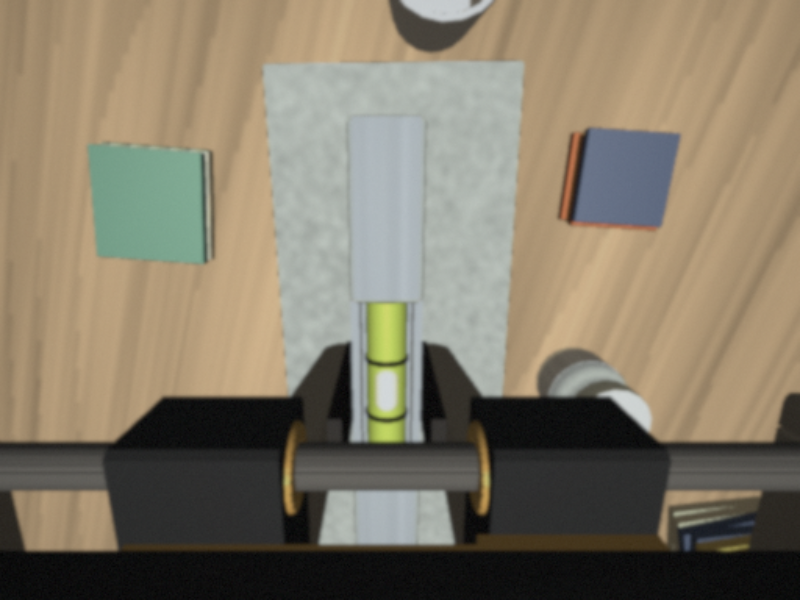

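The level is held lengthwise and centred over the board: its far end is at (386,117) and the board's hinge edge runs from (265,66) to (523,63). I'll lower it.

Call:
{"fn": "send_rows", "kwargs": {"steps": [[[0, 0, 2], [0, 0, 0], 2], [[0, 0, 2.5], [0, 0, 0], 2], [[0, 0, 2], [0, 0, 0], 2], [[0, 0, 1.2], [0, 0, 0], 2], [[0, 0, 0.5], [0, 0, 0], 2], [[0, 0, 0.1], [0, 0, 0], 2], [[0, 0, 0.1], [0, 0, 0], 2], [[0, 0, 0], [0, 0, 0], 2], [[0, 0, 0], [0, 0, 0], 2]]}}

```text
t: 9.62
ee_pos: [0.5732, 0.1467, 0.1029]
tool_rot: [0.605, 0.796, 0.0, 0.0]
contact_force: [-0.8, -0.9, -2.8]
finger_gap: 0.263
gripper_force: 15.0
```

Call:
{"fn": "send_rows", "kwargs": {"steps": [[[0, 0, 0.1], [0, 0, 0], 2], [[0, 0, 0.1], [0, 0, 0], 2], [[0, 0, 0], [0, 0, 0], 2], [[0, 0, 0], [0, 0, 0], 2]]}}

```text
t: 10.12
ee_pos: [0.5733, 0.1466, 0.1007]
tool_rot: [0.605, 0.796, 0.0, 0.0]
contact_force: [0.8, -2.1, 0.9]
finger_gap: 0.262
gripper_force: 15.0
```

Call:
{"fn": "send_rows", "kwargs": {"steps": [[[0, 0, 0.1], [0, 0, 0], 2], [[0, 0, 0.1], [0, 0, 0], 2], [[0, 0, 0], [0, 0, 0], 2], [[0, 0, 0], [0, 0, 0], 2]]}}

```text
t: 10.62
ee_pos: [0.5732, 0.1466, 0.0987]
tool_rot: [0.605, 0.796, 0.0, 0.0]
contact_force: [0.8, -1.1, 2.5]
finger_gap: 0.256
gripper_force: 15.0
```

Contact is made, so I'll release, rise, and look.

Call:
{"fn": "send_rows", "kwargs": {"steps": [[[0, 0, 0], [0, 0, 0], 3.5], [[0, 0, 0], [0, 0, 0], 3.8], [[0, 0, 0], [0, 0, 0], 4.5], [[0, 0, 0], [0, 0, 0], 4.5], [[0, 0, -1], [0, 0, 0], 4.5], [[0, 0, -3], [0, 0, 0], 4.5], [[0, 0, -4], [0, 0, 0], 4.5], [[0, 0, -4], [0, 0, 0], 4.5], [[0, 0, -2], [0, 0, 0], 4.5], [[0, 0, 0], [0, 0, 0], 4.5], [[0, 0, 0], [0, 0, 0], 4.5]]}}

```text
t: 12.0
ee_pos: [0.5725, 0.1464, 0.2379]
tool_rot: [0.605, 0.796, -0.0, -0.0]
contact_force: [0.3, -0.1, -0.4]
finger_gap: 0.491
gripper_force: 0.0
```

```bash
python3 - <<'E'
from h import *
plan((.626,-.031,.25),205)
P=optics.camera_params('wrist'); im=optics.capture('wrist'); t=optics.capture('top')
np.save('w3.npy',im); np.save('t3.npy',t)
import pickle; pickle.dump(P,open('w3.pkl','wb'))
c=np.hstack([cv2.resize(im,None,fx=.78,fy=.78),cv2.resize(t[120:220,170:270],None,fx=3,fy=3,interpolation=cv2.INTER_CUBIC)]) if 0 else None
a=cv2.resize(im,(480,360)); b=cv2.resize(t[125:220,130:290],(480,285),interpolation=cv2.INTER_CUBIC)
o=np.zeros((600,800,3),np.uint8); o[:360,:480]=a; o[360:600,:480]=b[:240]; o[:300,490:790]=cv2.resize(im[150:300,170:320],(300,300),interpolation=cv2.INTER_CUBIC)
cv2.imwrite('pics/m3.png',o)
E
```

```text
t 12.0 ee [0.5725 0.1464 0.2379] yaw 105.6 tilt [-0.001 -0.    -1.   ] F [ 0.3 -0.1 -0.4] gap 4.52
shift cm [-18.53   0.39  -1.21] turn z -99.4
```

View pics/m3.png

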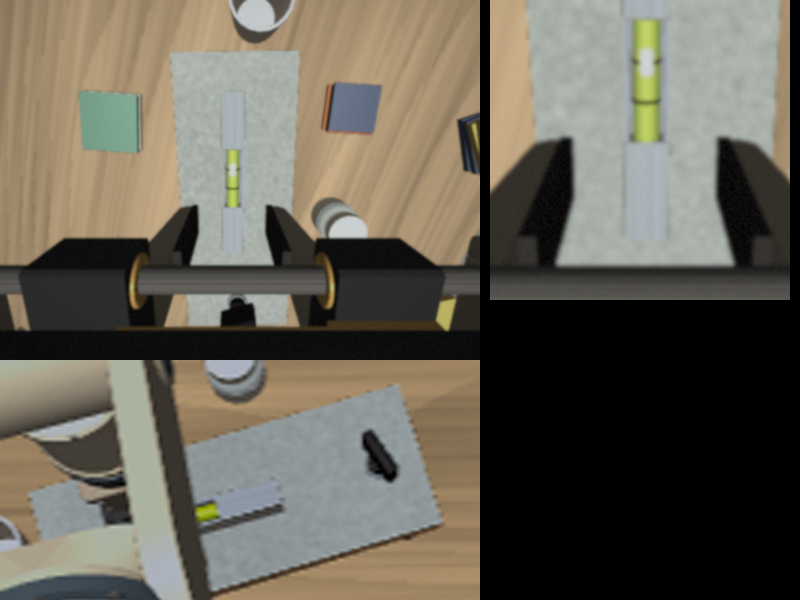

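The level lies let go on the board. In the enlarged inset, the marks are at y=63 and 101 and the bubble centre at about 63.5, so the bubble is about 10 mm towards the hinge. That needs about 1.8 rad clockwise. The knob bar runs from (370,437) to (390,475), a yaw of about 26°.

Call:
{"fn": "send_rows", "kwargs": {"steps": [[[-3, 0, 0], [0, 0, 0], 5], [[-4, 0.1, 0], [0, 0, 0], 5], [[-4, 0.1, 0], [0, 0, 0], 5], [[-4, 0.1, 0], [0, 0, 0], 5], [[-3.5, 0.1, 0], [0, 0, 0], 5], [[0, 0, 0], [0, 0, -10], 5], [[0, 0, 0], [0, 0, -10], 5], [[0, 0, 0], [0, 0, -10], 5], [[0, 0, 0], [0, 0, -10], 5], [[0, 0, 0], [0, 0, -10], 5], [[0, 0, 0], [0, 0, -10], 5], [[0, 0, 0], [0, 0, -10], 5]]}}

```text
t: 13.6
ee_pos: [0.6261, -0.0305, 0.2373]
tool_rot: [0.036, 0.999, 0.0, -0.001]
contact_force: [-0.9, 0.4, -0.4]
finger_gap: 0.542
gripper_force: 0.0
```

Call:
{"fn": "send_rows", "kwargs": {"steps": [[[0, 0, 0], [0, 0, -10], 5], [[0, 0, 0], [0, 0, -10], 5], [[0, 0, 0], [0, 0, -10], 5], [[0, 0, 0], [0, 0, 0], 5], [[0, 0, 0], [0, 0, 0], 5]]}}

```text
t: 14.22
ee_pos: [0.6263, -0.0305, 0.2379]
tool_rot: [-0.219, 0.976, 0.0, -0.001]
contact_force: [-0.6, -0.3, 0.2]
finger_gap: 0.544
gripper_force: 0.0
```

```bash
python3 - <<'E'
from h import *
print(ray('top',130+379/3,125+95/3,.113))
plan((.625,-.031,.1),206)
P=optics.camera_params('wrist'); im=optics.capture('wrist')
import pickle; pickle.dump(P,open('w4.pkl','wb'))
cv2.imwrite('pics/w4.png',cv2.resize(im,(800,600)))
E
```

```text
[ 0.62391339 -0.03051314  0.113     ]
t 14.225 ee [ 0.6263 -0.0305  0.2379] yaw -154.6 tilt [-0.001  0.    -1.   ] F [-0.6 -0.3  0.2] gap 5.0
shift cm [ 0.13  0.   13.79] turn z -0.6
```

View pics/w4.png

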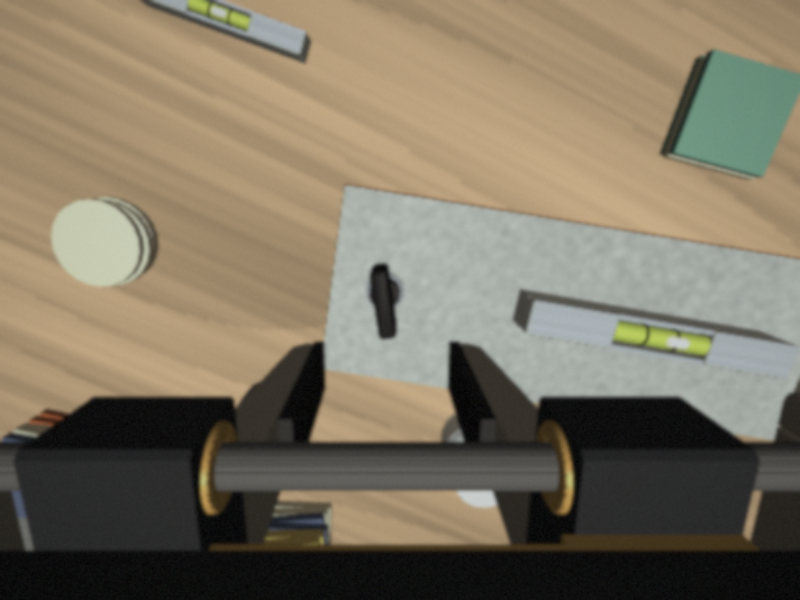

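Knob top bar ends are at (379,268) and (388,335), about 7° off the tool x-axis. I'll compute the correction.

```bash
python3 - <<'E'
from h import *
import pickle; P=pickle.load(open('w4.pkl','rb')); s=1/1.5625
p,q=ray('wrist',379*s,268*s,.113,P),ray('wrist',388*s,335*s,.113,P)
c=(p+q)/2; y=np.degrees(np.arctan2(*(p-q)[1::-1])); print(p,q,c,np.linalg.norm(p-q),y)
plan((c[0],c[1],.1),y)
E
```

```text
[ 0.60883849 -0.04376776  0.113     ] [ 0.64626728 -0.01976914  0.113     ] [ 0.62755288 -0.03176845  0.113     ] 0.04446176414310274 -147.33278909369602
t 14.275 ee [ 0.6263 -0.0305  0.2381] yaw -154.6 tilt [-0.001  0.    -1.   ] F [-0.2  0.1  0.4] gap 4.99
shift cm [-0.06 -0.17 13.81] turn z -7.3
```

Call:
{"fn": "send_rows", "kwargs": {"steps": [[[-0.1, -0.2, 3], [0, 0, -7], 5], [[0, 0, 4], [0, 0, 0], 5], [[0, 0, 3], [0, 0, 0], 5], [[0, 0, 2], [0, 0, 0], 5], [[0, 0, 1.2], [0, 0, 0], 5], [[0, 0, 0.6], [0, 0, 0], 5], [[0, 0, 0], [0, 0, 0], 5], [[0, 0, 0], [0, 0, 0], 1], [[0, 0, 0], [0, 0, 0], 0.8], [[0, 0, 0], [0, 0, 0], 0.8], [[0, 0, 0], [0, 0, 0], 0.8], [[0, 0, 0], [0, 0, 0], 0.8]], "squeeze": 35}}

```text
t: 15.78
ee_pos: [0.6283, -0.0317, 0.1007]
tool_rot: [-0.28, 0.96, 0.0, 0.0]
contact_force: [-0.0, 0.8, 1.7]
finger_gap: 0.134
gripper_force: 34.9
```

Call:
{"fn": "send_rows", "kwargs": {"steps": [[[0, 0, 0], [0, 0, 0], 0.8], [[0, 0, 0], [0, 0, 0], 0.8]]}}

```text
t: 16.02
ee_pos: [0.6283, -0.0317, 0.1006]
tool_rot: [-0.28, 0.96, 0.0, 0.0]
contact_force: [-0.0, 1.2, 2.1]
finger_gap: 0.133
gripper_force: 35.0
```

Call:
{"fn": "send_rows", "kwargs": {"steps": [[[0, 0, -0.07], [0, 0, 9], 0.8], [[0, 0, -0.07], [0, 0, 9], 0.8], [[0, 0, -0.07], [0, 0, 9], 0.8], [[0, 0, -0.07], [0, 0, 9], 0.8], [[0, 0, -0.07], [0, 0, 9], 0.8], [[0, 0, -0.07], [0, 0, 9], 0.8], [[0, 0, -0.07], [0, 0, 9], 0.8], [[0, 0, -0.07], [0, 0, 9], 0.8], [[0, 0, -0.07], [0, 0, 9], 0.8], [[0, 0, -0.07], [0, 0, 9], 0.8]]}}

```text
t: 17.27
ee_pos: [0.6286, -0.0291, 0.1076]
tool_rot: [0.483, 0.876, 0.002, -0.001]
contact_force: [1.7, 15.9, 0.8]
finger_gap: 0.124
gripper_force: 35.0
```

Call:
{"fn": "send_rows", "kwargs": {"steps": [[[0, 0, 0], [0, 0, 0], 0.8], [[0, 0, 0], [0, 0, 0], 0.8], [[0, 0, 0], [0, 0, 0], 0.8], [[0, 0, 0], [0, 0, 0], 0.8], [[0, 0, 0], [0, 0, 0], 0.8], [[0, 0, 0], [0, 0, 0], 0.8], [[0, 0, 0], [0, 0, 0], 0.8], [[0, 0, 0], [0, 0, 0], 0.8], [[0, 0, 0], [0, 0, 0], 0.8], [[0, 0, 0], [0, 0, 0], 0.8]]}}

```text
t: 18.52
ee_pos: [0.6286, -0.0291, 0.1076]
tool_rot: [0.481, 0.877, 0.002, -0.001]
contact_force: [0.7, 14.6, 1.3]
finger_gap: 0.129
gripper_force: 35.0
```

```bash
python3 - <<'E'
from h import *
plan((.626,-.031,.1),108)
im=optics.capture('wrist'); t=optics.capture('top')
o=np.zeros((600,800,3),np.uint8); o[:360,:480]=cv2.resize(im,(480,360)); o[360:,:480]=cv2.resize(t[130:210,130:290],(480,240),interpolation=cv2.INTER_CUBIC)
o[:600,490:800]=cv2.resize(im[80:280,200:303],(310,600),interpolation=cv2.INTER_CUBIC)
cv2.imwrite('pics/m5.png',o)
E
```

```text
t 18.525 ee [ 0.6286 -0.0291  0.1076] yaw 122.5 tilt [ 0.     0.004 -1.   ] F [ 0.7 14.6  1.3] gap 1.18
shift cm [-0.02 -0.32  0.76] turn z 14.5
```

View pics/m5.png

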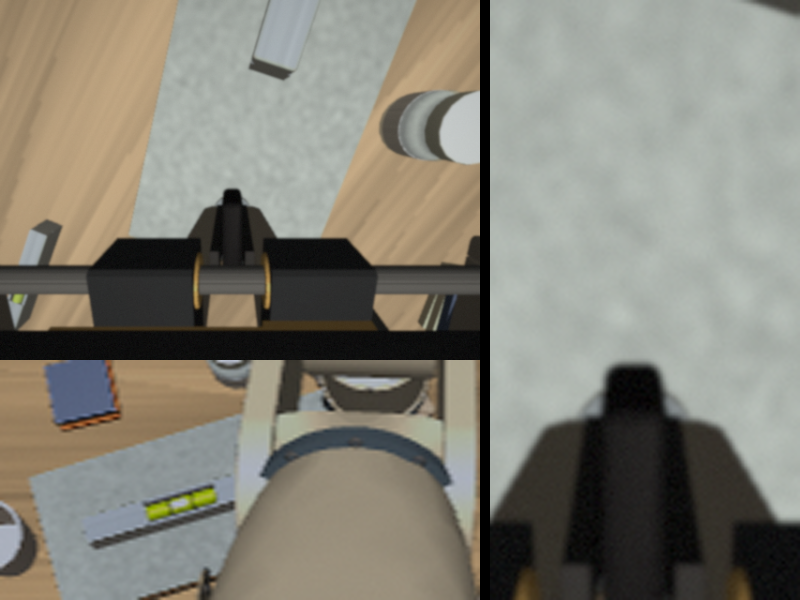

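The knob followed the tool, and the bubble in the top view inset at (181,504) is nearly centred. I'll release and go above the level to measure.

Call:
{"fn": "send_rows", "kwargs": {"steps": [[[0, 0, 0], [0, 0, 0], 3], [[0, 0, 0], [0, 0, 0], 4.5], [[0, 0, 0], [0, 0, 0], 4.5], [[0, 0, -2], [0, 0, 0], 4.5], [[0, 0, -4], [0, 0, 0], 4.5], [[0, 0, -4], [0, 0, 0], 4.5], [[0, 0, -3], [0, 0, 0], 4.5], [[0, 0, 0], [0, 0, 8.5], 4.5], [[0, 0, 0], [0, 0, 8.5], 4.5], [[0, 0, 0], [0, 0, 0], 4.5]]}}

```text
t: 19.88
ee_pos: [0.6286, -0.0321, 0.239]
tool_rot: [0.604, 0.797, 0.0, 0.001]
contact_force: [-0.7, -0.1, 0.6]
finger_gap: 0.491
gripper_force: 0.0
```

```bash
python3 - <<'E'
from h import *
plan((.5725,.1464,.238),105.6)
E
```

```text
t 19.875 ee [ 0.6286 -0.0321  0.239 ] yaw 105.6 tilt [ 0.001 -0.    -1.   ] F [-0.7 -0.1  0.6] gap 4.51
shift cm [18.7  -0.59  0.09] turn z 0.0
```

Call:
{"fn": "send_rows", "kwargs": {"steps": [[[3, -0.2, 0], [0, 0, 0], 4.5], [[4, -0.2, 0], [0, 0, 0], 4.5], [[5, -0.2, 0], [0, 0, 0], 4.5], [[4, 0, 0], [0, 0, 0], 4.5], [[2.7, 0, 0], [0, 0, 0], 4.5], [[0, 0, 0], [0, 0, 0], 4.5], [[0, 0, 0], [0, 0, 0], 4.5]]}}

```text
t: 20.75
ee_pos: [0.5726, 0.146, 0.2379]
tool_rot: [0.604, 0.797, 0.0, 0.0]
contact_force: [0.6, 0.2, 0.6]
finger_gap: 0.489
gripper_force: 0.0
```

```bash
python3 - <<'E'
from h import *
plan((.5725,.1464,.238),105.6)
P=optics.camera_params('wrist')
im=np.mean([optics.capture('wrist') for _ in range(6)],0)
old=np.load('w3.npy').astype(float)
for n,a in(('old',old),('new',im)):
    # vial columns: saturation by B channel low
    sub=a[140:240,225:275]; green=(sub[...,1]-sub[...,0])
    cols=np.where((green>60).sum(0)>15)[0]; c=cols.mean(); print(n,'cols',225+cols.min(),225+cols.max())
    lo=int(round(c))
    p=sub[:,lo-1:lo+2].mean(1)
    print('rows>',np.where(green[:,lo]>40)[0][[0,-1]]+140)
    print('B',p[10:90,0].astype(int).tolist()); print('G',p[10:90,1].astype(int).tolist())
o=cv2.resize(im.astype(np.uint8)[130:250,190:310],(600,600),interpolation=cv2.INTER_CUBIC)
cv2.imwrite('pics/m6.png',o); np.save('w6.npy',im)
E
```

```text
t 20.75 ee [0.5726 0.146  0.2379] yaw 105.7 tilt [ 0. -0. -1.] F [0.6 0.2 0.6] gap 4.5
shift cm [ 0.04 -0.   -0.01] turn z 0.1
old cols 242 253
rows> [160 220]
B [182, 182, 183, 183, 183, 183, 181, 178, 166, 140, 115, 104, 102, 101, 101, 102, 102, 101, 102, 101, 101, 102, 108, 134, 171, 195, 206, 208, 208, 208, 208, 207, 208, 208, 208, 208, 203, 187, 156, 121, 104, 100, 100, 99, 98, 98, 99, 98, 97, 90, 74, 63, 75, 90, 97, 97, 98, 97, 98, 98, 97, 97, 97, 98, 97, 97, 97, 98, 97, 101, 120, 154, 175, 181, 182, 182, 183, 183, 182, 183]
G [178, 177, 179, 178, 178, 178, 177, 176, 172, 172, 188, 200, 206, 205, 205, 206, 206, 205, 207, 206, 206, 206, 206, 206, 207, 208, 209, 209, 209, 208, 208, 207, 208, 208, 208, 208, 208, 206, 206, 204, 206, 207, 206, 206, 205, 206, 205, 205, 203, 189, 152, 127, 155, 188, 202, 206, 206, 205, 206, 206, 206, 206, 206, 206, 205, 206, 205, 207, 206, 203, 196, 185, 179, 178, 178, 179, 179, 179, 178, 179]
new cols 242 253
rows> [158 220]
B [182, 182, 182, 182, 182, 180, 171, 149, 123, 107, 103, 104, 104, 103, 103, 103, 103, 103, 103, 103, 103, 103, 102, 103, 103, 102, 102, 99, 89, 78, 105, 155, 190, 204, 208, 209, 209, 209, 208, 208, 208, 209, 208, 206, 194, 167, 132, 107, 92, 74, 65, 80, 93, 98, 99, 99, 99, 99, 99, 98, 98, 98, 98, 98, 98, 98, 98, 98, 99, 110, 136, 164, 179, 182, 182, 182, 183, 182, 182, 182]
G [178, 177, 178, 177, 177, 177, 175, 174, 186, 199, 204, 206, 206, 206, 206, 206, 206, 206, 206, 206, 206, 206, 206, 206, 206, 206, 205, 200, 178, 139, 138, 176, 201, 208, 208, 209, 208, 209, 209, 208, 208, 209, 208, 208, 207, 205, 205, 203, 187, 148, 128, 163, 193, 204, 206, 206, 206, 205, 206, 206, 205, 205, 205, 205, 206, 205, 205, 205, 204, 198, 184, 177, 178, 178, 178, 178, 178, 178, 178, 178]
```

View pics/m6.png

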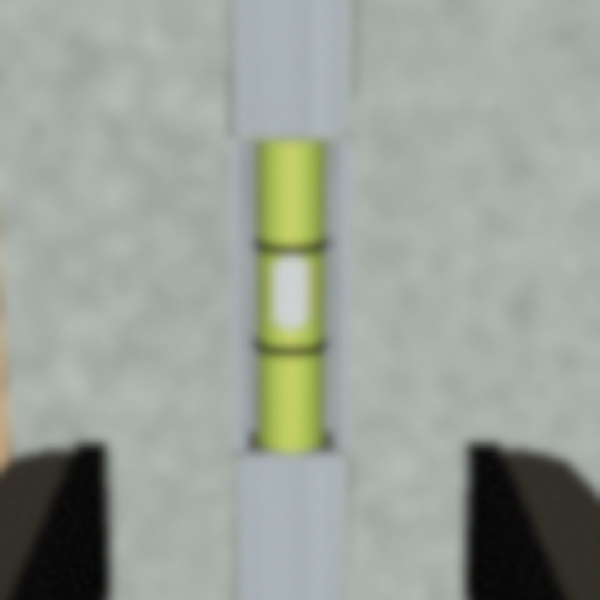

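The bubble spans rows 31–45.4 against marks at 29.4 and 49.9. That is about 1.5 mm towards the hinge, so it is centred within tolerance. Next I'll close the fingers and go to the knob-side press point, 60 mm back, where the wrist camera can still see the vial.

Call:
{"fn": "send_rows", "kwargs": {"steps": [[[-2, 0, 0], [0, 0, 0], 0], [[-3, 0, 0], [0, 0, 0], 0], [[-1, 0, 2], [0, 0, 0], 0], [[0, 0, 3], [0, 0, 0], 0], [[0, 0, 2], [0, 0, 0], 0], [[0, 0, 1.5], [0, 0, 0], 0], [[0, 0, 1], [0, 0, 0], 0], [[0, 0, 0.5], [0, 0, 0], 0], [[0, 0, 0], [0, 0, 0], 0], [[0, 0, 0], [0, 0, 0], 0]], "squeeze": 10}}

```text
t: 22.3
ee_pos: [0.5888, 0.0889, 0.1382]
tool_rot: [0.605, 0.796, 0.0, 0.0]
contact_force: [-0.4, -0.4, -0.3]
finger_gap: 0.006
gripper_force: 0.0
```

Call:
{"fn": "send_rows", "kwargs": {"steps": [[[0, 0, 0.1], [0, 0, 0], 0], [[0, 0, 0.1], [0, 0, 0], 0], [[0, 0, 0], [0, 0, 0], 0], [[0, 0, 0], [0, 0, 0], 0]]}}

```text
t: 22.8
ee_pos: [0.5885, 0.0888, 0.1356]
tool_rot: [0.605, 0.796, 0.0, -0.0]
contact_force: [0.0, 0.8, 0.3]
finger_gap: 0.007
gripper_force: 0.0
```

Call:
{"fn": "send_rows", "kwargs": {"steps": [[[0, 0, 0.1], [0, 0, 0], 0], [[0, 0, 0.1], [0, 0, 0], 0], [[0, 0, 0.1], [0, 0, 0], 0], [[0, 0, 0.1], [0, 0, 0], 0], [[0, 0, 0], [0, 0, 0], 0], [[0, 0, 0], [0, 0, 0], 0]]}}

```text
t: 23.55
ee_pos: [0.5885, 0.0888, 0.1316]
tool_rot: [0.605, 0.796, 0.0, 0.0]
contact_force: [0.3, -0.1, -0.2]
finger_gap: 0.006
gripper_force: 0.0
```

Call:
{"fn": "send_rows", "kwargs": {"steps": [[[0, 0, 0.1], [0, 0, 0], 0], [[0, 0, 0.1], [0, 0, 0], 0], [[0, 0, 0], [0, 0, 0], 0], [[0, 0, 0], [0, 0, 0], 0]]}}

```text
t: 24.05
ee_pos: [0.5885, 0.0888, 0.1297]
tool_rot: [0.605, 0.796, 0.0, 0.0]
contact_force: [0.3, 0.6, 0.8]
finger_gap: 0.001
gripper_force: 1.0
```

Call:
{"fn": "send_rows", "kwargs": {"steps": [[[0, 0, 0.1], [0, 0, 0], 0], [[0, 0, 0.1], [0, 0, 0], 0], [[0, 0, 0], [0, 0, 0], 0], [[0, 0, 0], [0, 0, 0], 0]]}}

```text
t: 24.55
ee_pos: [0.5885, 0.0888, 0.1281]
tool_rot: [0.605, 0.796, 0.0, 0.0]
contact_force: [-2.6, -0.1, 8.0]
finger_gap: 0.01
gripper_force: 4.0
```

Call:
{"fn": "send_rows", "kwargs": {"steps": [[[0, 0, 0.1], [0, 0, 0], 0], [[0, 0, 0], [0, 0, 0], 0], [[0, 0, 0], [0, 0, 0], 0]]}}

```text
t: 24.92
ee_pos: [0.5885, 0.0888, 0.1274]
tool_rot: [0.605, 0.796, 0.0, 0.0]
contact_force: [-3.1, -0.7, 11.1]
finger_gap: 0.007
gripper_force: 5.4
```

Pressing at about 11 N. I'll let it settle and check the bubble.

Call:
{"fn": "send_rows", "kwargs": {"steps": [[[0, 0, 0], [0, 0, 0], 0], [[0, 0, 0], [0, 0, 0], 0], [[0, 0, 0], [0, 0, 0], 0], [[0, 0, 0], [0, 0, 0], 0], [[0, 0, 0], [0, 0, 0], 0], [[0, 0, 0], [0, 0, 0], 0], [[0, 0, 0], [0, 0, 0], 0], [[0, 0, 0], [0, 0, 0], 0]]}}

```text
t: 25.92
ee_pos: [0.5886, 0.0888, 0.1274]
tool_rot: [0.605, 0.796, 0.0, 0.0]
contact_force: [-4.0, -0.7, 11.5]
finger_gap: 0.004
gripper_force: 5.3
```

```bash
python3 - <<'E'
from h import *
plan((.5885,.0888,.1274),105.6)
im=np.mean([optics.capture('wrist') for _ in range(4)],0).astype(np.uint8)
o=np.zeros((600,800,3),np.uint8); o[:300,:400]=cv2.resize(im,(400,300)); o[:,400:]=cv2.resize(im[60:240,190:310],(400,600),interpolation=cv2.INTER_CUBIC)
cv2.imwrite('pics/m7.png',o)
plan((.5885,.0888,.1274),105.6)
E
```

```text
t 25.925 ee [0.5886 0.0888 0.1274] yaw 105.6 tilt [ 0.  0. -1.] F [-4.  -0.7 11.5] gap 0.04
shift cm [-0.   -0.01  0.  ] turn z -0.0
t 26.125 ee [0.5886 0.0888 0.1274] yaw 105.6 tilt [ 0.  0. -1.] F [-3.9  0.4 11.3] gap 0.07
shift cm [-0.   -0.01  0.  ] turn z -0.0
```

View pics/m7.png

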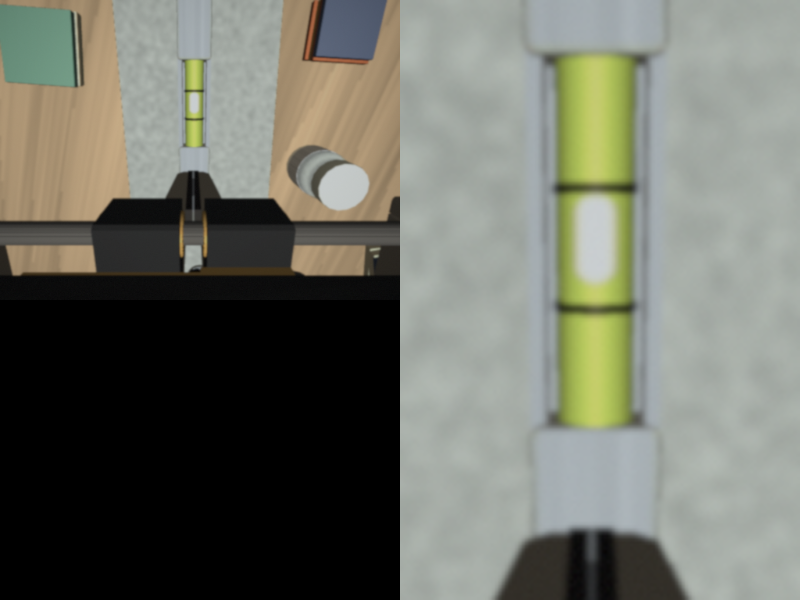

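While pressed, the marks are at y=187 and 308 and the bubble spans 195–283, so it is 1.5 mm off centre and within tolerance. The push is a steady 11 N, so I'm handing in.

```bash
python3 -c "
from rig import workorder
print(workorder.job_done())"
```

```text
the job is handed in; nothing more can be done
None
```

I handed the job in at about 26 s, with the level lengthwise on the board, the fingers pressing at about 11 N and the bubble about 1.5 mm from centre; the hand-in gave no verdict.

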